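# Wedge the ring nest into the gauging fixture and load the ring

## Task

Set up the green gauging fixture for the brass ring. Pick up the aluminium nest block and slide its dovetail, narrow end first (red end plate towards you), into the open mouth of the tapered way, then push it along until it wedges tight: a firm hand push of about 15 N once it stops sliding freely, never rammed with more than 25 N, so that it stays wedged when you let go. Then set the brass ring flat over the round spigot on top of the nest, and leave the other things on the bench where they are.

Things in the scene. Friction and masses are not known exactly. Their poses are not given: they have to be found in the camera images.
- fixture: green cast gauging fixture fixed to the bench, 284 x 106 mm plus lugs. Origin on the bench under the middle of its tapered way; x along the way, inwards from the open mouth, which faces the robot; z up. Ground way floor 66 mm wide, 20 mm above the bench, x = -119 to 69 mm. Dial gauge on the centre line from x = 75 mm on, 72 mm high
- apron (a point): point on the way floor in front of the mouth, at fixture x = -84 mm, 20 mm above the bench; axes as the fixture's. From x = -119 to -45 mm the floor is open at both sides (apron): the nest can stand here, in line, before it is slid in
- mouth (a point): middle of the way's mouth, on its floor (fixture x = -45 mm, 20 mm above the bench). From here to x = 58 mm run two rails 10 mm high, outer edges at y = -42 and 46 mm; flanks undercut by 30 degrees from vertical, each side closing in 1 in 12. Width at the floor 48.5 mm here, 31.3 mm at the far end; at the rail tops 11.5 mm less
- way_mid (a point): on the way floor at fixture x = 0. The left (+y) side is a brass gib strip on stiff springs, set differently each time (3 mm either way), so the nest starts to bind with its origin anywhere from 18 mm before to 18 mm past this point: feel for it. Then the push rises by about 15 N per mm; 15 N wedges it well, under 8 N is too loose, over 25 N overstrains it
- nest: loose slide, 0.35 kg. Origin under its middle; x to its narrow leading end; z up. Steel dovetail 60 mm long, 12 mm high, 30 degree flanks, 46 mm wide below at the rear, 36 mm at the front. On it an aluminium block 54 mm long, 42 mm wide (y), 12 to 36 mm above the underside: grip its long sides. In the way the underside is on the floor, 2 mm between block and rails
- push_face (a point): centre of the outer face of the red plate (42 wide x 23 mm high) on the nest's rear end: nest x = -31 mm, 24 mm above its underside (44 mm above the bench when in the way). Pushed here along x, hands off its sides, it finds its own line; held stiffly in a gripper it may bind on one rail before it is tight
- spigot_top (a point): centre of the top of the round steel spigot on the nest's block: 27 mm in diameter, 7 mm high, chamfered; its top is 43 mm above the nest's underside and 7 mm above the block's flat top, on which the ring shall lie
- brass_ring: brass ring to be gauged, flat on the bench: 41 mm outside, about 31 mm clear bore, 10 mm high, 45 g. Origin at the centre of its underside. Grip it across the outside. Once over the spigot its origin is on the spigot's axis, 7 mm below its top
- oil_bottle: bystander: small yellow oil bottle with red tip, 36 mm across, 92 mm high; origin under its middle
- loupe: bystander: black eye loupe, 31 mm across and high; origin under its middle
- gauge_block_0: bystander: steel gauge block 30 x 15 x 18 mm; origin under its middle
- gauge_block_1: bystander: steel gauge block 30 x 12 x 12 mm; origin under its middle
- tweezers: bystander: steel tweezers 125 mm long lying along their y axis near the front edge; origin under their middle
- dust_brush: bystander: wooden-handled brush 129 mm long lying along its y axis near the front edge; origin under its middle
Things that resemble listed ones, but are neither listed nor needed, are in the scene too. Of the things that look like the nest, the larger one is meant.

How it is judged (in metres and radians):
On the way:
1. the nest is wedged tight between the rails and let go (x of nest in the frame of fixture between -0.024 and 0.028 m and z of nest in the frame of fixture below 0.022 m and angle between the x axis of nest and the x axis of fixture, either way round below 0.03 rad and contact force between nest and fixture above 16 N and contact force between nest and the fingers below 0.2 N), for 0.2 s.
At the end, for the whole second after the job is handed in: nest between the rails, in line with the way (0.03 rad), still wedged: it and the fixture press on one another with over 16 N in all (weight alone 3 to 5 N); ring flat and at rest over the spigot, within 4.5 mm of its axis, its underside at least 5 mm below the spigot's top (x of nest in the frame of fixture between -0.024 and 0.028 m and z of nest in the frame of fixture below 0.022 m and angle between the x axis of nest and the x axis of fixture, either way round below 0.03 rad and contact force between nest and fixture above 16 N and horizontal distance between brass_ring and spigot_top below 0.0045 m and z of brass_ring in the frame of spigot_top below -0.005 m and angle between brass_ring's own z axis and vertical below 0.06 rad and linear speed of brass_ring below 0.01 m/s); the robot touches nothing.
It fails at once if the nest is rammed or jammed: it presses on the fixture with over 62 N in all (a push of over 25 N on the wedged nest) (contact force between nest and fixture above 62 N).
It fails at once if one of the bystanders (oil bottle, loupe, gauge blocks, tweezers, brush) is shifted by more than 15 mm (distance of any of oil_bottle, loupe, gauge_block_0, gauge_block_1, tweezers, dust_brush from where it was at the start of the episode above 0.015 m).
It also fails if it takes over 69 s, if anything falls off the work surface, if the arm or the gripper's body presses on something with over 40 N, if the wrist force passes 120 N, or if a joint passes its speed limit or range.

## Robot

A 6-joint arm with a two-finger parallel gripper is mounted at the origin on a cart in front of the work surface, level with it; the furniture and walls round the work are solid. World frame = base frame: x ahead of the robot, y to its left, z up, the work surface at z = 0. Lengths are in mm, angles in degrees, forces in N, time in s.
With the tool pointing down it reaches from about 300 to 875 mm from the base axis. Payload 6.4 kg.
Tool frame: the origin (TCP) lies between the finger pads; the fingertips stand nose_length ahead of it and the grasp point (between the pads) lies 6 mm ahead of it (nose_length is the distance from the TCP to the fingertips, in mm); z points along the fingers, y is the line along which they close (so a half turn about z gives the same grasp; the last joint's range is limited). The gripper opens to 88 mm and grips with 3 to 60 N. Pads are 18 mm wide; open, the fingers measure 123 mm over their backs; the gripper's body (75 mm by 187 mm) begins 45 mm behind the grasp point.
Start: joints at [62.55, 10.359, 92.074, -0, 77.567, -11.82], TCP at [154.909, 553.755, 263.714] pointing down, gripper open.
Joint ranges: [-171.53, 171.53], [-51.25, 118.39], [17.06, 147.69], [-65.23, 245.23], [0, 150.52], [-178.68, 178.68]. Speed limits (degrees/s): [147.25, 147.25, 172.46, 180, 180, 180].

## Interface

Orientations are given as a 3x3 rotation matrix whose columns are the frame's x, y, z axes.
In Python, from cell import read_state, grab_frame, sign_off, nose_length gives the robot as it stands. The module is installed in compiled form; this text tells all that it offers.
- The arm moves only by the tool apply_moves, never from a script. Its argument "targets" is a list of rows, each an object with "delta_pos": the shift along the tool's x, y, z in mm, a list of three; "delta_rot": the turn, a rotation vector about the tool's x, y, z in degrees, a list of three. In form: [{"delta_pos": [dx, dy, dz], "delta_rot": [ax, ay, az]}, ...]. A call has 1 to 12 rows; each row is the pose to reach, as a shift and turn from the pose commanded when the call began, along the tool's axes at that moment; what a row does not reach only later rows make up. A row lasts 1/12 s, in which the tool goes at most 41.7 mm and 7.16 degrees, less where a joint would pass 70% of its speed; a pose out of reach is approached as far as the arm can. A call with a gripper value outside its range is refused whole. "fingers" is the closure, from -1 (fully open) to 1 (shut), so that 0 is half open, set as the call begins (left out, the last holds). The fingers move at their own pace and stop on an object; "grip_force" is the grip in N (left out, the last holds). Time passes only in rows, so rows that repeat a pose let the fingers close. It gives the time, the measured TCP pose, the force, the opening and the grip force at its end, in the units of the state.
- read_state(): the state, without advancing time (a new reading comes with each control period).
- grab_frame(name): name is "side" or "top" or "wrist"; returns a dict with "color" (480x640x3 uint8, blue, green, red), "z_map" (480x640 float32, mm along the optical axis (not along the pixel's ray), 0 where there is no reading), "vfov" (degrees; the focal length in pixels is half the picture's height over the tangent of half this angle, whatever the lens; pixels are square), "cx", "cy" (the principal point, pixels), "R" (3x3) and "t" (3): a world point X has camera coordinates R X + t. Camera axes: x right, y down, z forward; pixel columns grow to the right and rows downward; lengths in mm; the calibration is good to about 2 mm. A picture is of the moment at which its call begins.
- sign_off(): hands the job in; it is judged then, once.
The state is a dict: "t": time; "joints": joint angles; "joint_velocities": joint speeds; "effort": joint torques, N m; "ee_pos": TCP position; "tcp_rot": TCP orientation; "force": force on the tool from outside, world axes, zero at the start; "ft_torque": the same for the moment, N m; "width": finger opening in mm; "finger_force": force on a finger pad.
Only numpy, scipy, OpenCV 4.12 (cv2) and the standard library are available. Lean on these libraries where they do the work, as an engineer would, in place of code of your own. Each camera call takes 0.05 s, during which the arm holds its last target. There are 200 camera calls.

## Working session

There is one attempt and no reset: what is moved stays moved. The work goes in short steps, Python scripts to look and compute and a tool call to move; the robot and the scene stay as the last step left them, time stands still between calls to the robot, and variables do not carry over. Pictures are saved under pics/ and viewed, at most 11 in all, crops included, and the job is handed in when it is done.

Besides the shell and the picture viewer there is one more tool, called after "Emit:" as name(argument=value, ...), one argument or row to a line, values as JSON. apply_moves: Moves the arm, as the interface text tells. Its arguments: {"type":"object","properties":{"targets":{"type":"array","items":{"type":"object","properties":{"delta_pos":{"type":"array","items":{"type":"number"}},"delta_rot":{"type":"array","items":{"type":"number"}}}}},"fingers":{"type":"number"},"grip_force":{"type":"number"}},"required":["targets"]}

```bash
mkdir -p pics; cat > h.py <<'E'
import numpy as np, cv2
from cell import *
def f_of(d): return 240/np.tan(np.radians(d['vfov'])/2)
def cloud(d):
    z=d['z_map'].astype(float); f=f_of(d); v,u=np.mgrid[0:480,0:640]
    P=np.stack([(u-d['cx'])/f*z,(v-d['cy'])/f*z,z],-1)
    W=(P-d['t'])@d['R']; W[z<=0]=np.nan; return W
def ray(d,uv,h):
    f=f_of(d); r=np.array([(uv[0]-d['cx'])/f,(uv[1]-d['cy'])/f,1.])@d['R']; c=-d['R'].T@d['t']
    return c+r*(h-c[2])/r[2]
def save(d,n): cv2.imwrite('pics/'+n,d['color'])
E
python3 - <<'E'
from h import *
import pickle
for n in ['top','side']:
    d=grab_frame(n); pickle.dump(d,open(n+'.pkl','wb')); save(d,n+'0.png'); print(n,d['vfov'],d['cx'],d['cy'],-d['R'].T@d['t'],(d['z_map']>0).mean())
s=read_state(); print(s, nose_length() if callable(nose_length) else nose_length)
E
```

```text
top 55.63227180996894 319.68074686344323 231.84336906246025 [ 475.68679409  196.08652643 1029.00186892] 0.9958072916666667
side 46.53928934480209 320.8128396571756 241.07924815098772 [148.72529141 977.49544093 407.24283   ] 0.9918977864583334
{'t': 0.1, 'joints': array([ 6.25502917e+01,  1.03976446e+01,  9.21217796e+01, -7.27203085e-04,
        7.75664593e+01, -1.18202490e+01]), 'joint_velocities': array([-0.08333929, -0.07395182, -0.08609339,  0.06911717,  0.0608486 ,
        0.04473027]), 'effort': array([-2.12037457e-05, -4.34818697e+01, -3.42697656e+01,  7.04634539e-02,
        3.39351268e-02, -2.96197823e-05]), 'ee_pos': array([154.70994289, 553.37348495, 262.93509764]), 'tcp_rot': array([[-9.63024810e-01,  2.69411866e-01, -6.79971447e-04],
       [ 2.69412563e-01,  9.63023928e-01, -1.33590474e-03],
       [ 2.94920186e-04, -1.46970225e-03, -9.99998876e-01]]), 'force': array([0.37473127, 0.65647228, 0.13248982]), 'ft_torque': array([-0.00263551,  0.02005363, -0.01958419]), 'finger_force': 0.0, 'width': 88.00423872748374} 25.0
```

View pics/top0.png

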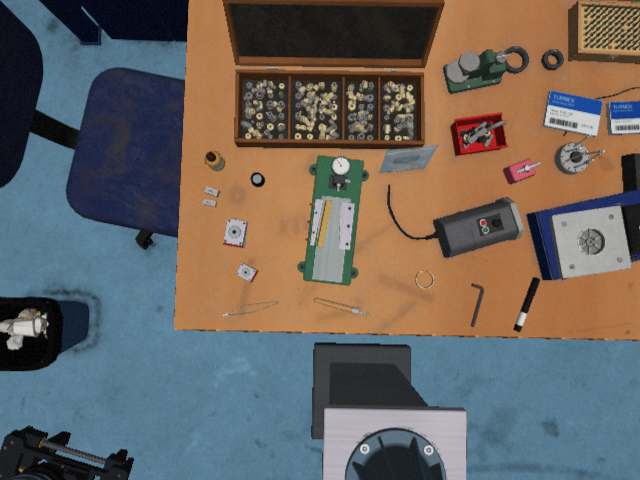

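View pics/side0.png

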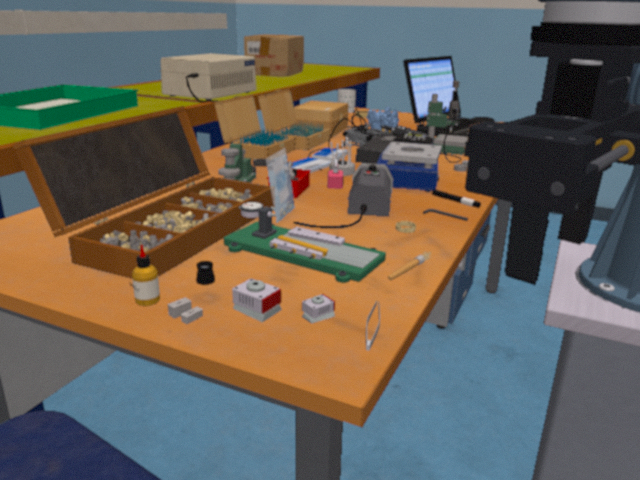

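The top view shows the fixture at about (333,220) with its mouth downwards, the nest at (235,232), a small lookalike at (247,272), the ring at (425,280), and the oil bottle, loupe and gauge blocks at upper left. The side view puts the nest's red plate facing the robot.

```bash
python3 - <<'E'
from h import *
import pickle
d=pickle.load(open('top.pkl','rb')); c=d['color']; W=cloud(d)
a=cv2.resize(c[140:330,180:460],None,fx=2.8,fy=2.8,interpolation=cv2.INTER_CUBIC); cv2.imwrite('pics/crop0.png',a)
hsv=cv2.cvtColor(c,cv2.COLOR_BGR2HSV)
g=cv2.inRange(hsv,(60,80,30),(90,255,255)); g[:, :290]=0; g[:,380:]=0; g[:140]=0;g[300:]=0
r=cv2.minAreaRect(np.argwhere(g>0)[:,::-1].astype(np.float32)); print('fix',r)
b=cv2.boxPoints(r); print([ray(d,p,14).round(1) for p in b])
# nest & ring by height
for nm,(u0,u1,v0,v1),lo,hi in [('nest',(215,256,212,254),30,40),('small',(236,262,260,286),15,40),('ring',(412,440,267,294),5,15),('spig',(215,256,212,254),40,50)]:
    w=W[v0:v1,u0:u1]; m=(w[...,2]>lo)&(w[...,2]<hi); q=w[m]
    print(nm,m.sum(),q.mean(0).round(1),q[:,2].min(),np.median(q[:,2]))
    rr=cv2.minAreaRect(q[:,:2].astype(np.float32)); print(rr)
E
```

```text
fix ((333.48345947265625, 220.13800048828125), (59.53289031982422, 124.54646301269531), 6.842773914337158)
[array([435. , 226.5,  14. ]), array([713.9, 201.1,  14. ]), array([701.7,  67. ,  14. ]), array([422.6,  94.8,  14. ])]
nest 427 [532.5 364.4  34.3] 30.061884328243053 34.06668738901553
((532.8665771484375, 365.0492858886719), (42.08840560913086, 57.62898635864258), 81.28844451904297)
small 232 [446.9 337.3  22.5] 15.478191640566418 22.147081862905672
((446.8451232910156, 337.72247314453125), (39.49669647216797, 28.139894485473633), 62.58533477783203)
ring 56 [440.9 -60.7   7.8] 5.024168757074205 7.79738406957356
((440.2953796386719, -60.07588195800781), (40.127254486083984, 40.14055252075195), 66.42150115966797)
spig 70 [534.1 364.8  41.8] 40.08366828157003 41.63038393501603
((535.0233764648438, 364.2089538574219), (21.826080322265625, 26.049293518066406), 0.5107866525650024)
```

View pics/crop0.png

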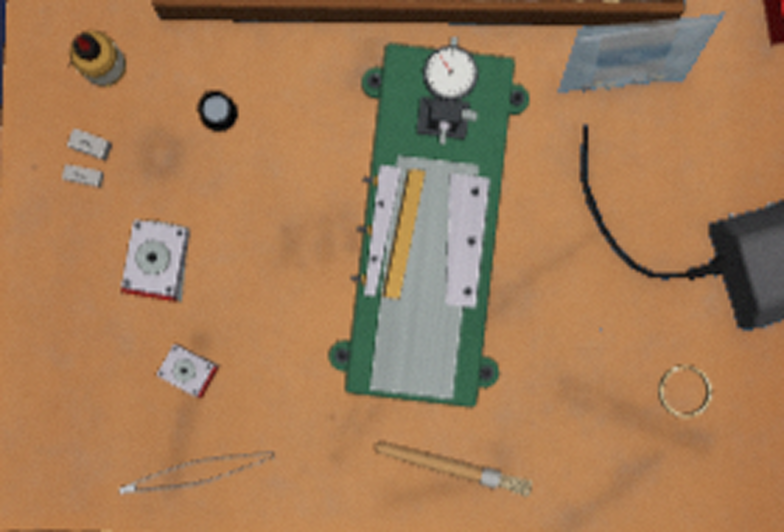

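The crop shows the nest at (153,260), with its red plate down towards the robot. The fixture's apron mouth is at the bottom, the brass gib is on the left rail and the ring is at (685,390). Next I move above the nest for a close wrist look.

Emit:
apply_moves(
  targets=[
    {"delta_pos": [-15, -3, 0], "delta_rot": [0, 0, -1]},
    {"delta_pos": [-45, -9, 0], "delta_rot": [0, 0, -2]},
    {"delta_pos": [-86, -17, 0], "delta_rot": [0, 0, -3]},
    {"delta_pos": [-127, -25, 0], "delta_rot": [0, 0, -4]},
    {"delta_pos": [-168, -32, 0], "delta_rot": [0, 0, -5]},
    {"delta_pos": [-209, -40, 0], "delta_rot": [0, 0, -6]},
    {"delta_pos": [-250, -48, 0], "delta_rot": [0, 0, -7]},
    {"delta_pos": [-291, -56, 10], "delta_rot": [0, 0, -7]},
    {"delta_pos": [-332, -64, 20], "delta_rot": [0, 0, -7]},
    {"delta_pos": [-370, -71, 30], "delta_rot": [0, 0, -7]},
    {"delta_pos": [-400, -76, 35], "delta_rot": [0, 0, -7]},
    {"delta_pos": [-415, -79, 35], "delta_rot": [0, 0, -7]},
  ],
  fingers=-1,
)

```text
t: 1.1
ee_pos: [535.7, 362.9, 226.3]
tcp_rot: [[-0.988, 0.153, -0.002], [0.153, 0.988, -0.002], [0.002, -0.002, -1.0]]
force: [-0.7, -0.1, 0.1]
width: 88.3
finger_force: 0.0
```

```bash
python3 - <<'E'
from h import *
import pickle
d=grab_frame('wrist'); pickle.dump(d,open('w1.pkl','wb')); save(d,'w1.png'); print(d['vfov'],-d['R'].T@d['t'])
s=read_state(); print(s['t'],s['ee_pos'],s['tcp_rot'].round(4),s['joints'].round(1))
E
```

```text
62.686314262666436 [470.029734   372.34372411 346.84002998]
1.15 [536.97618398 362.50441081 227.17774757] [[-9.880e-01  1.543e-01 -6.000e-04]
 [ 1.543e-01  9.880e-01 -1.700e-03]
 [ 4.000e-04 -1.800e-03 -1.000e+00]] [ 23.6  21.3  82.8  -0.1  76.  -57.5]
```

View pics/w1.png

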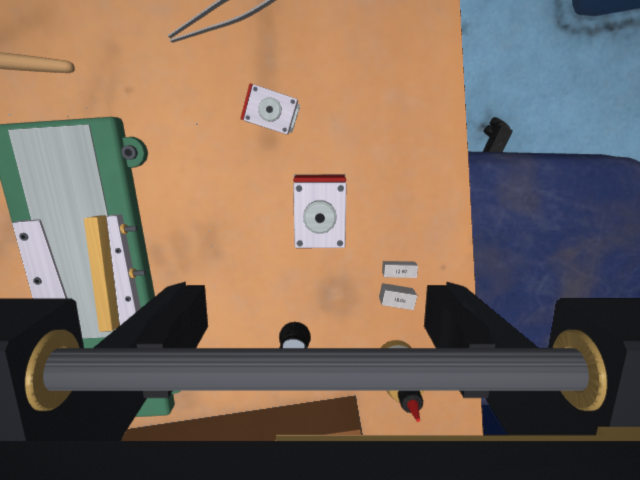

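The wrist view shows the nest with its spigot at (320,218) and its red edge up, that is towards the robot. The lookalike is at (270,108), and the fixture's left side with the apron and gib is at the left edge. I now measure the nest precisely.

```bash
python3 - <<'E'
from h import *
import pickle
d=pickle.load(open('w1.pkl','rb')); c=d['color']; W=cloud(d)
hsv=cv2.cvtColor(c,cv2.COLOR_BGR2HSV)
m=cv2.inRange(hsv,(0,0,130),(180,60,255)); r=np.zeros_like(m); r[165:260,280:360]=m[165:260,280:360]
cn=max(cv2.findContours(r,0,2)[0],key=cv2.contourArea)
b=cv2.boxPoints(cv2.minAreaRect(cn)); P=np.array([ray(d,p,36) for p in b]); print(b.round(1),P.round(1),P.mean(0)); 
e=np.diff(np.vstack([P,P[:1]]),axis=0)[:,:2]; print(np.hypot(*e.T),np.degrees(np.arctan2(e[:,1],e[:,0])))
s=W[195:240,298:343]; k=s[...,2]>40; print('spig',s[k].mean(0),k.sum(), ray(d,(320,218),43), 'tops', np.nanmedian(W[225:245,300:340,2]))
R=read_state()['tcp_rot']; print(d['R'].round(3))
E
```

```text
[[293. 182.]
 [345. 182.]
 [345. 247.]
 [293. 247.]] [[504.5 348.4  36. ]
 [510.7 388.8  36. ]
 [563.5 381.7  36. ]
 [557.  339.5  36. ]] [533.90195735 364.59822723  36.        ]
[40.88608142 53.242268   42.72760215 53.25426285] [ 81.22832196  -7.66449987 -98.7505806  170.35387555]
spig [534.14109185 364.80853589  42.22375417] 845 [534.79293458 365.21750144  43.        ] tops 35.7989667862977
[[ 0.153  0.988 -0.002]
 [ 0.954 -0.147  0.262]
 [ 0.259 -0.042 -0.965]]
```

Emit:
apply_moves(
  targets=[
    {"delta_pos": [3, 2, 20], "delta_rot": [0, 0, 0]},
    {"delta_pos": [3, 2, 55], "delta_rot": [0, 0, 0]},
    {"delta_pos": [3, 2, 95], "delta_rot": [0, 0, 0]},
    {"delta_pos": [3, 2, 130], "delta_rot": [0, 0, 0]},
    {"delta_pos": [3, 2, 160], "delta_rot": [0, 0, 0]},
    {"delta_pos": [3, 2, 180], "delta_rot": [0, 0, 0]},
    {"delta_pos": [3, 2, 188], "delta_rot": [0, 0, 0]},
    {"delta_pos": [3, 2, 192], "delta_rot": [0, 0, 0]},
    {"delta_pos": [3, 2, 192], "delta_rot": [0, 0, 0]},
    {"delta_pos": [3, 2, 192], "delta_rot": [0, 0, 0]},
  ],
)

```text
t: 1.98
ee_pos: [531.4, 369.1, 38.5]
tcp_rot: [[-0.989, 0.15, 0.002], [0.15, 0.989, 0.001], [-0.002, 0.001, -1.0]]
force: [-0.4, -0.4, -0.8]
width: 88.2
finger_force: 0.0
```

Emit:
apply_moves(
  targets=[
    {"delta_pos": [0, 0, 0], "delta_rot": [0, 0, 0]},
    {"delta_pos": [0, 0, 0], "delta_rot": [0, 0, 0]},
    {"delta_pos": [0, 0, 0], "delta_rot": [0, 0, 0]},
    {"delta_pos": [0, 0, 0], "delta_rot": [0, 0, 0]},
    {"delta_pos": [0, 0, 0], "delta_rot": [0, 0, 0]},
    {"delta_pos": [0, 0, 0], "delta_rot": [0, 0, 0]},
    {"delta_pos": [0, 0, 0], "delta_rot": [0, 0, 0]},
    {"delta_pos": [0, 0, 0], "delta_rot": [0, 0, 0]},
  ],
  fingers=1,
  grip_force=30,
)

```text
t: 2.65
ee_pos: [530.6, 368.1, 36.7]
tcp_rot: [[-0.989, 0.15, -0.0], [0.15, 0.989, -0.0], [0.0, -0.0, -1.0]]
force: [-0.5, -1.9, 1.3]
width: 42.1
finger_force: 30.0
```

Emit:
apply_moves(
  targets=[
    {"delta_pos": [0, 0, -10], "delta_rot": [0, 0, 0]},
    {"delta_pos": [0, 0, -35], "delta_rot": [0, 0, 0]},
    {"delta_pos": [0, 0, -70], "delta_rot": [0, 0, 0]},
    {"delta_pos": [0, -15, -105], "delta_rot": [0, 0, -1]},
    {"delta_pos": [-6, -40, -135], "delta_rot": [0, 0, -2]},
    {"delta_pos": [-14, -75, -155], "delta_rot": [0, 0, -3]},
    {"delta_pos": [-20, -110, -175], "delta_rot": [0, 0, -3.4]},
    {"delta_pos": [-28, -145, -193], "delta_rot": [0, 0, -3.4]},
    {"delta_pos": [-34, -180, -193], "delta_rot": [0, 0, -3.4]},
    {"delta_pos": [-37, -202, -193], "delta_rot": [0, 0, -3.4]},
    {"delta_pos": [-38, -208, -193], "delta_rot": [0, 0, -3.4]},
    {"delta_pos": [-38, -208, -193], "delta_rot": [0, 0, -3.4]},
  ],
)

```text
t: 3.65
ee_pos: [536.6, 155.3, 229.7]
tcp_rot: [[-0.996, 0.094, -0.001], [0.094, 0.996, -0.0], [0.001, -0.0, -1.0]]
force: [-0.8, 0.9, -4.0]
width: 41.0
finger_force: 30.0
```

Emit:
apply_moves(
  targets=[
    {"delta_pos": [0, 0, 0], "delta_rot": [0, 0, 0]},
    {"delta_pos": [0, 0, 0], "delta_rot": [0, 0, 0]},
    {"delta_pos": [0, 0, 0], "delta_rot": [0, 0, 0]},
  ],
)

```text
t: 3.9
ee_pos: [536.7, 158.2, 229.4]
tcp_rot: [[-0.996, 0.09, -0.001], [0.09, 0.996, 0.0], [0.001, 0.0, -1.0]]
force: [-0.5, 0.1, -4.3]
width: 41.8
finger_force: 30.0
```

```bash
python3 - <<'E'
from h import *
import pickle
d=grab_frame('wrist'); pickle.dump(d,open('w2.pkl','wb')); save(d,'w2.png'); print(d['vfov'],-d['R'].T@d['t'])
s=read_state(); print(s['t'],s['ee_pos'],s['tcp_rot'].round(4),s['width'],s['force'])
E
```

```text
62.686314262666436 [470.21343112 163.09926761 349.88439724]
3.95 [536.67990187 158.17159701 229.41466133] [[-9.96e-01  8.95e-02 -6.00e-04]
 [ 8.95e-02  9.96e-01  2.00e-04]
 [ 7.00e-04  2.00e-04 -1.00e+00]] 41.64856077125352 [ 0.05424384 -0.73397172 -4.69666659]
```

View pics/w2.png

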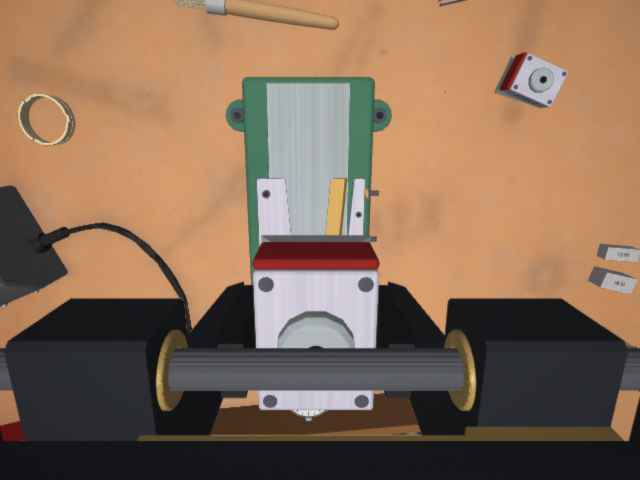

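The wrist view shows the held nest square in the pads. The apron floor spans columns 268 to 349, its front edge is at row 82, the rail fronts are at row 180, and the ring is at (47,119).

```bash
python3 - <<'E'
from h import *
import pickle
d=pickle.load(open('w2.pkl','rb')); c=d['color']; W=cloud(d)
hsv=cv2.cvtColor(c,cv2.COLOR_BGR2HSV); g=hsv[...,1].astype(float)
L=[];Rr=[]
for v in range(90,172,4):
    s=g[v]; w=s[235:385]; low=np.where(w<70)[0]+235
    low=low[(low>255)&(low<362)]
    L.append(ray(d,(low.min()-.5,v),20)); Rr.append(ray(d,(low.max()+.5,v),20))
L=np.array(L);Rr=np.array(Rr)
for e in (L,Rr):
    p=np.polyfit(e[:,0],e[:,1],1); print('edge',np.degrees(np.arctan(p[0])),np.polyval(p,466),np.abs(np.polyval(p,e[:,0])-e[:,1]).max())
col=g[70:110,300]; print('front', [ray(d,(u,70+np.argmax(g[70:110,u]<70)-.5),20).round(1) for u in (275,290,305,320,335,345)])
for u in (265,275,335,340,360):
    print('rail',u,g[168:190,u].astype(int),c[168:190,u].sum(1)) if u in(265,340) else None
print('z floor',np.nanmedian(W[100:170,280:340,2]),'nesttop',np.nanmedian(W[280:300,270:360,2]))
zt=np.nanmedian(W[280:300,270:360,2])
for u in (270,315,365):
    k=255+np.argmax(g[255:290,u]<80); print('plate',k,ray(d,(u,k-.5),zt).round(1))
row=g[300]; lo=np.where(row[230:400]<60)[0]+230; print(lo.min(),lo.max(), ray(d,(lo.min(),300),zt),ray(d,(lo.max(),300),zt))
# ring
m=((hsv[...,0]>15)&(hsv[...,0]<40)&(g>0)).astype(np.uint8); w=W[85:155,10:85]; k=(w[...,2]>5)&(w[...,2]<15); q=w[k]; print('ring',k.sum(),cv2.minEnclosingCircle(q[:,:2].astype(np.float32)),np.median(q[:,2]))
E
```

```text
edge -5.079986490858761 124.1028735662953 0.38043335326975125
edge -5.124794161548742 190.89808214241543 0.4105900877899842
front [array([426. , 135.4,  20. ]), array([427. , 147.1,  20. ]), array([428. , 158.7,  20. ]), array([429.1, 170.4,  20. ]), array([430.1, 182. ,  20. ]), array([430.8, 189.8,  20. ])]
rail 265 [99 98 98 97 97 98 99 99 98 80 17 15 14 15 15 15 16 15 15 15 15 19] [292 295 295 293 293 295 292 292 291 299 402 624 641 642 642 643 642 642
 641 642 639 593]
rail 340 [ 13  13  14  11  13  11  13  11  13   6  89 136 137 136 137 137 137 136
 137 137 137 137] [526 529 528 527 528 527 527 528 524 493 363 486 500 501 500 500 500 502
 500 500 500 500]
z floor 19.47599302264192 nesttop 228.16993093782958
plate 270 [512.2 144.4 228.2]
plate 270 [513.5 159.1 228.2]
plate 270 [514.9 175.4 228.2]
230 399 [521.68116039 129.84409728 228.16993094] [526.71363523 186.10021488 228.16993094]
ring 709 ((440.1029357910156, -60.13557434082031), 21.421632766723633) 8.963409466211234
```

Emit:
apply_moves(
  targets=[
    {"delta_pos": [15, -1, 10], "delta_rot": [0, 0, 0]},
    {"delta_pos": [40, -4, 35], "delta_rot": [0, 0, 0]},
    {"delta_pos": [60, -6, 65], "delta_rot": [0, 0, 0]},
    {"delta_pos": [72, -7, 95], "delta_rot": [0, 0, 0]},
    {"delta_pos": [75, -7, 125], "delta_rot": [0, 0, 0]},
    {"delta_pos": [75, -7, 148], "delta_rot": [0, 0, 0]},
    {"delta_pos": [75, -7, 160], "delta_rot": [0, 0, 0]},
    {"delta_pos": [75, -7, 165], "delta_rot": [0, 0, 0]},
    {"delta_pos": [75, -7, 168], "delta_rot": [0, 0, 0]},
    {"delta_pos": [75, -7, 170], "delta_rot": [0, 0, 0]},
    {"delta_pos": [75, -7, 171], "delta_rot": [0, 0, 0]},
    {"delta_pos": [75, -7, 171], "delta_rot": [0, 0, 0]},
  ],
)

```text
t: 4.95
ee_pos: [462.4, 157.0, 59.5]
tcp_rot: [[-0.996, 0.091, 0.002], [0.091, 0.996, 0.0], [-0.002, 0.0, -1.0]]
force: [-0.5, 0.6, -4.2]
width: 41.7
finger_force: 30.0
```

Emit:
apply_moves(
  targets=[
    {"delta_pos": [0, 0, 0], "delta_rot": [0, 0, 0]},
    {"delta_pos": [0, 0, 0], "delta_rot": [0, 0, 0]},
    {"delta_pos": [0, 0, 0], "delta_rot": [0, 0, 0]},
  ],
)

```text
t: 5.2
ee_pos: [462.0, 156.8, 59.2]
tcp_rot: [[-0.996, 0.091, 0.001], [0.091, 0.996, 0.0], [-0.001, 0.0, -1.0]]
force: [0.8, 0.4, -3.7]
width: 41.8
finger_force: 30.0
```

Emit:
apply_moves(
  targets=[
    {"delta_pos": [0, 0.7, 0.8], "delta_rot": [0, 0, 0]},
    {"delta_pos": [0, 0.7, 1.5], "delta_rot": [0, 0, 0]},
    {"delta_pos": [0, 0.7, 2.2], "delta_rot": [0, 0, 0]},
    {"delta_pos": [0, 0.7, 2.2], "delta_rot": [0, 0, 0]},
    {"delta_pos": [0, 0.7, 2.2], "delta_rot": [0, 0, 0]},
  ],
)

```text
t: 5.62
ee_pos: [461.9, 157.5, 56.7]
tcp_rot: [[-0.996, 0.091, 0.0], [0.091, 0.996, 0.0], [-0.0, 0.0, -1.0]]
force: [-1.4, -0.2, -2.4]
width: 41.8
finger_force: 30.0
```

Emit:
apply_moves(
  targets=[
    {"delta_pos": [0, 0, 0], "delta_rot": [0, 0, 0]},
    {"delta_pos": [0, 0, 0], "delta_rot": [0, 0, 0]},
    {"delta_pos": [0, 0, 0], "delta_rot": [0, 0, 0]},
    {"delta_pos": [0, 0, 0], "delta_rot": [0, 0, 0]},
    {"delta_pos": [0, 0, 0], "delta_rot": [0, 0, 0]},
    {"delta_pos": [10, 0, -2], "delta_rot": [0, 0, 0]},
    {"delta_pos": [30, 0, -4], "delta_rot": [0, 0, 0]},
    {"delta_pos": [48, 0, -4], "delta_rot": [0, 0, 0]},
    {"delta_pos": [56, 0, -4], "delta_rot": [0, 0, 0]},
    {"delta_pos": [58, 0, -4], "delta_rot": [0, 0, 0]},
    {"delta_pos": [58, 0, -4], "delta_rot": [0, 0, 0]},
    {"delta_pos": [58, 0, -4], "delta_rot": [0, 0, 0]},
  ],
  fingers=-1,
)

```text
t: 6.62
ee_pos: [404.9, 162.8, 60.9]
tcp_rot: [[-0.996, 0.091, 0.002], [0.091, 0.996, 0.0], [-0.002, 0.0, -1.0]]
force: [0.8, -0.7, -0.3]
width: 88.3
finger_force: 0.0
```

Emit:
apply_moves(
  targets=[
    {"delta_pos": [0, 0, 0], "delta_rot": [0, 0, 0]},
    {"delta_pos": [0, 0, 0], "delta_rot": [0, 0, 0]},
    {"delta_pos": [0, 0, 0], "delta_rot": [0, 0, 0]},
    {"delta_pos": [0, 0, 0], "delta_rot": [0, 0, 0]},
    {"delta_pos": [0, 0, 0], "delta_rot": [0, 0, 0]},
    {"delta_pos": [0, 0, 0], "delta_rot": [0, 0, 0]},
    {"delta_pos": [0, 0, 0], "delta_rot": [0, 0, 0]},
    {"delta_pos": [0, 0, 0], "delta_rot": [0, 0, 0]},
    {"delta_pos": [0, 0, 0], "delta_rot": [0, 0, 0]},
    {"delta_pos": [0, 0, 0], "delta_rot": [0, 0, 0]},
  ],
  fingers=1,
)

```text
t: 7.45
ee_pos: [403.9, 162.8, 60.5]
tcp_rot: [[-0.996, 0.091, -0.0], [0.091, 0.996, 0.0], [0.0, -0.0, -1.0]]
force: [1.0, 0.5, 0.2]
width: 23.5
finger_force: 0.0
```

```bash
python3 - <<'E'
from h import *
import pickle
d=grab_frame('top'); pickle.dump(d,open('t2.pkl','wb'));d2=grab_frame('side'); pickle.dump(d2,open('s2.pkl','wb'))
cv2.imwrite('pics/s2.png',cv2.resize(d2['color'][180:330,180:480],None,fx=2.6,fy=2.6))
s=read_state(); print(s['t'],s['ee_pos'],s['width'],s['force'])
E
```

```text
7.55 [403.98015929 162.79265806  60.54974911] 15.732545570994773 [-1.50562603  0.06064828  0.53728188]
```

View pics/s2.png

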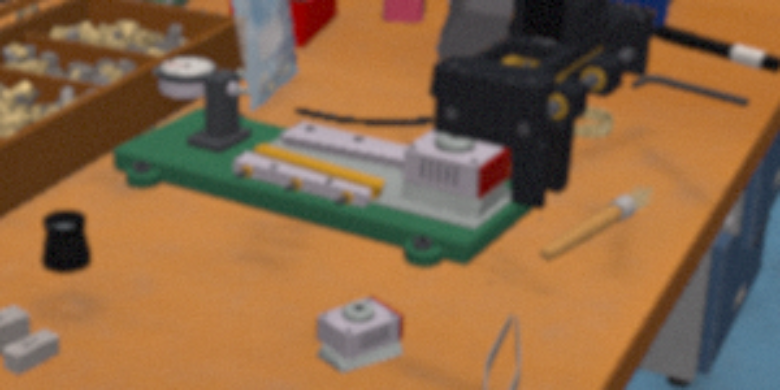

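The side crop shows the nest at (455,175) standing in line on the apron, with the closed fingers behind its red plate. Now the push.

Emit:
apply_moves(
  targets=[
    {"delta_pos": [-3, 0, 0], "delta_rot": [0, 0, 0]},
    {"delta_pos": [-7, 0, 0], "delta_rot": [0, 0, 0]},
    {"delta_pos": [-11, 0, 0], "delta_rot": [0, 0, 0]},
    {"delta_pos": [-15, 0, 0], "delta_rot": [0, 0, 0]},
    {"delta_pos": [-19, 0, 0], "delta_rot": [0, 0, 0]},
    {"delta_pos": [-23, 0, 0], "delta_rot": [0, 0, 0]},
    {"delta_pos": [-27, 0, 0], "delta_rot": [0, 0, 0]},
    {"delta_pos": [-32, 0, 0], "delta_rot": [0, 0, 0]},
    {"delta_pos": [-37, 0, 0], "delta_rot": [0, 0, 0]},
    {"delta_pos": [-42, 0, 0], "delta_rot": [0, 0, 0]},
    {"delta_pos": [-46, 0, 0], "delta_rot": [0, 0, 0]},
    {"delta_pos": [-50, 0, 0], "delta_rot": [0, 0, 0]},
  ],
  fingers=1,
)

```text
t: 8.55
ee_pos: [454.2, 158.2, 60.4]
tcp_rot: [[-0.996, 0.091, -0.0], [0.091, 0.996, -0.0], [0.0, -0.0, -1.0]]
force: [-0.4, -0.2, -0.4]
width: 0.5
finger_force: 0.6
```

Emit:
apply_moves(
  targets=[
    {"delta_pos": [-3, 0, 0], "delta_rot": [0, 0, 0]},
    {"delta_pos": [-6, 0, 0], "delta_rot": [0, 0, 0]},
    {"delta_pos": [-9, 0, 0], "delta_rot": [0, 0, 0]},
    {"delta_pos": [-12, 0, 0], "delta_rot": [0, 0, 0]},
    {"delta_pos": [-15, 0, 0], "delta_rot": [0, 0, 0]},
    {"delta_pos": [-18, 0, 0], "delta_rot": [0, 0, 0]},
    {"delta_pos": [-20, 0, 0], "delta_rot": [0, 0, 0]},
  ],
)

```text
t: 9.13
ee_pos: [474.1, 156.4, 60.5]
tcp_rot: [[-0.996, 0.091, 0.0], [0.091, 0.996, 0.0], [-0.0, 0.0, -1.0]]
force: [-2.3, 0.7, 0.8]
width: 0.4
finger_force: 0.6
```

```bash
python3 - <<'E'
from h import *
import pickle
s=read_state(); print(s['t'],s['ee_pos'],s['width'],s['force'])
o=np.array([547,150.2]);u=np.array([.996,-.089]); print('tcp fx',(s['ee_pos'][:2]-o)@u)
d=grab_frame('wrist'); pickle.dump(d,open('w3.pkl','wb')); save(d,'w3.png')
E
```

```text
9.1333 [474.06398255 156.36259653  60.53405657] 0.4208219938691606 [-2.26914668  0.74932492  0.81346875]
tcp fx -73.19274447262181
```

View pics/w3.png

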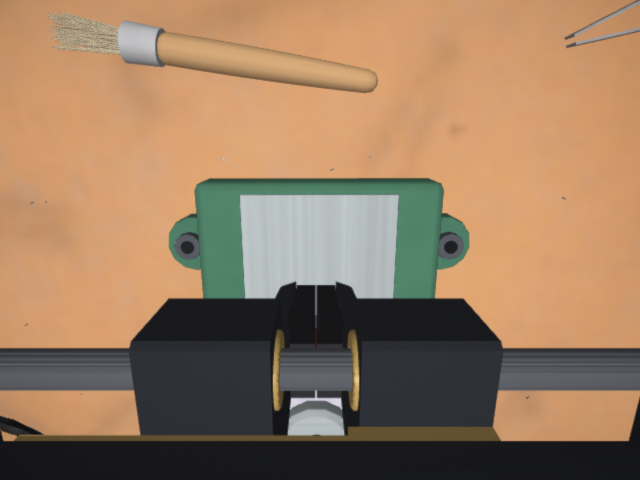

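The wrist view shows the fingers centred on the floor strip behind the nest, pushing freely. From here I feel my way forward slowly.

Emit:
apply_moves(
  targets=[
    {"delta_pos": [-2, 0, 0], "delta_rot": [0, 0, 0]},
    {"delta_pos": [-4, 0, 0], "delta_rot": [0, 0, 0]},
    {"delta_pos": [-6, 0, 0], "delta_rot": [0, 0, 0]},
    {"delta_pos": [-7, 0, 0], "delta_rot": [0, 0, 0]},
    {"delta_pos": [-8, 0, 0], "delta_rot": [0, 0, 0]},
  ],
)

```text
t: 9.6
ee_pos: [481.7, 155.7, 60.6]
tcp_rot: [[-0.996, 0.091, -0.0], [0.091, 0.996, -0.0], [0.0, -0.0, -1.0]]
force: [-1.1, 0.6, 1.2]
width: 0.3
finger_force: 0.7
```

Emit:
apply_moves(
  targets=[
    {"delta_pos": [-1, 0, 0], "delta_rot": [0, 0, 0]},
    {"delta_pos": [-2, 0, 0], "delta_rot": [0, 0, 0]},
  ],
)

```text
t: 9.77
ee_pos: [483.7, 155.5, 60.5]
tcp_rot: [[-0.996, 0.091, -0.0], [0.091, 0.996, -0.0], [0.0, -0.0, -1.0]]
force: [-1.5, 0.7, 1.7]
width: 0.3
finger_force: 0.7
```

Emit:
apply_moves(
  targets=[
    {"delta_pos": [-1, 0, 0], "delta_rot": [0, 0, 0]},
    {"delta_pos": [-2, 0, 0], "delta_rot": [0, 0, 0]},
  ],
)

```text
t: 9.93
ee_pos: [485.7, 155.3, 60.6]
tcp_rot: [[-0.996, 0.091, 0.0], [0.091, 0.996, 0.0], [-0.0, 0.0, -1.0]]
force: [-2.2, -0.6, 1.1]
width: 0.4
finger_force: 0.8
```

```bash
cat > st.py <<'E'
from h import *
s=read_state(); o=np.array([547,150.2]);u=np.array([.996,-.089]); print(s['t'],'tcp fx',(s['ee_pos'][:2]-o)@u,'push',-s['force'][:2]@u,s['force'])
E
python3 st.py
```

```text
9.9333 tcp fx -61.498660834571574 push 2.1233901540867355 [-2.18446003 -0.58800037  1.07482883]
```

```bash
python3 - <<'E'
from h import *
import pickle
d=pickle.load(open('w2.pkl','rb')); c=d['color']
hsv=cv2.cvtColor(c,cv2.COLOR_BGR2HSV).astype(int)
o=np.array([547,150.2]);u=np.array([.9960,-.0893]);n=np.array([.0893,.9960])
b=c.astype(float).sum(2)
for v in range(184,232,6):
    A=hsv[v]; gib=[x for x in range(310,350) if A[x,1]>100 and A[x,0]<35]; 
    gr=np.abs(np.diff(b[v,262:305])); k=262+np.argsort(gr)[-3:]
    f=lambda x:(ray(d,(x,v),30)[:2]-o)
    e=f(min(gib)-.5); print(v,min(gib),k,gr[k-262].astype(int),'fx %.1f gib y %.1f'%(e@u,e@n),'rail y',[(f(x+.5)@n).round(1) for x in k])
# rail front
for x,r in ((265,177.6),(340,178)): print((ray(d,(x,r),30)[:2]-o)@u)
E
```

```text
184 331 [262 283 284] [13 18 76] fx -36.8 gib y 18.2 rail y [np.float64(-36.9), np.float64(-19.9), np.float64(-19.0)]
190 330 [264 268 285] [124 125 161] fx -32.0 gib y 17.5 rail y [np.float64(-35.4), np.float64(-32.2), np.float64(-18.3)]
196 329 [268 262 269] [126 149 186] fx -27.0 gib y 16.7 rail y [np.float64(-32.3), np.float64(-37.2), np.float64(-31.5)]
202 329 [285 287 286] [17 19 87] fx -22.1 gib y 16.7 rail y [np.float64(-18.5), np.float64(-16.9), np.float64(-17.7)]
208 328 [263 288 287] [ 12  39 136] fx -17.1 gib y 16.0 rail y [np.float64(-36.7), np.float64(-16.2), np.float64(-17.0)]
214 328 [263 288 287] [12 31 46] fx -12.1 gib y 16.0 rail y [np.float64(-36.9), np.float64(-16.2), np.float64(-17.1)]
220 327 [287 289 288] [ 33  62 136] fx -7.0 gib y 15.2 rail y [np.float64(-17.2), np.float64(-15.5), np.float64(-16.3)]
226 327 [288 302 289] [10 13 86] fx -1.9 gib y 15.3 rail y [np.float64(-16.4), np.float64(-4.7), np.float64(-15.6)]
-41.973764810324965
-41.67216624003922
```

Emit:
apply_moves(
  targets=[
    {"delta_pos": [-1.5, 0, 0], "delta_rot": [0, 0, 0]},
    {"delta_pos": [-3, 0, 0], "delta_rot": [0, 0, 0]},
    {"delta_pos": [-4.5, 0, 0], "delta_rot": [0, 0, 0]},
    {"delta_pos": [-6, 0, 0], "delta_rot": [0, 0, 0]},
    {"delta_pos": [-7, 0, 0], "delta_rot": [0, 0, 0]},
    {"delta_pos": [-8, 0, 0], "delta_rot": [0, 0, 0]},
  ],
)

```text
t: 10.43
ee_pos: [493.6, 154.7, 60.5]
tcp_rot: [[-0.996, 0.091, -0.0], [0.091, 0.996, 0.0], [0.0, 0.0, -1.0]]
force: [-2.3, 1.7, 0.9]
width: 0.3
finger_force: 1.1
```

Emit:
apply_moves(
  targets=[
    {"delta_pos": [-1, 0, 0], "delta_rot": [0, 0, 0]},
  ],
)

```text
t: 10.52
ee_pos: [494.5, 154.6, 60.4]
tcp_rot: [[-0.996, 0.091, -0.0], [0.091, 0.996, 0.0], [0.0, 0.0, -1.0]]
force: [-2.4, 1.2, 1.1]
width: 0.4
finger_force: 1.1
```

```bash
python3 st.py
```

```text
10.5167 tcp fx -52.71568846536579 push 2.481998638820144 [-2.38724462  1.17194382  1.12521659]
```

Emit:
apply_moves(
  targets=[
    {"delta_pos": [-1, 0, 0], "delta_rot": [0, 0, 0]},
    {"delta_pos": [-2, 0, 0], "delta_rot": [0, 0, 0]},
    {"delta_pos": [-3, 0, 0], "delta_rot": [0, 0, 0]},
    {"delta_pos": [-4, 0, 0], "delta_rot": [0, 0, 0]},
  ],
)

```text
t: 10.85
ee_pos: [498.4, 154.2, 60.4]
tcp_rot: [[-0.996, 0.091, -0.0], [0.091, 0.996, 0.0], [0.0, 0.0, -1.0]]
force: [-1.5, 2.1, -0.3]
width: 0.7
finger_force: 1.1
```

Emit:
apply_moves(
  targets=[
    {"delta_pos": [-0.7, 0, 0], "delta_rot": [0, 0, 0]},
    {"delta_pos": [-1.4, 0, 0], "delta_rot": [0, 0, 0]},
  ],
)

```text
t: 11.02
ee_pos: [499.9, 154.0, 60.4]
tcp_rot: [[-0.996, 0.091, -0.0], [0.091, 0.996, 0.0], [0.0, -0.0, -1.0]]
force: [-1.9, 2.2, -0.2]
width: 0.7
finger_force: 1.0
```

Emit:
apply_moves(
  targets=[
    {"delta_pos": [-0.7, 0, 0], "delta_rot": [0, 0, 0]},
    {"delta_pos": [-1.4, 0, 0], "delta_rot": [0, 0, 0]},
  ],
)

```text
t: 11.18
ee_pos: [501.4, 153.8, 60.5]
tcp_rot: [[-0.996, 0.091, -0.0], [0.091, 0.996, -0.0], [0.0, -0.0, -1.0]]
force: [-2.0, 1.3, -0.5]
width: 0.7
finger_force: 0.9
```

Emit:
apply_moves(
  targets=[
    {"delta_pos": [-0.7, 0, 0], "delta_rot": [0, 0, 0]},
    {"delta_pos": [-1.4, 0, 0], "delta_rot": [0, 0, 0]},
  ],
)

```text
t: 11.35
ee_pos: [502.8, 153.7, 60.5]
tcp_rot: [[-0.996, 0.091, 0.0], [0.091, 0.996, -0.0], [-0.0, -0.0, -1.0]]
force: [-1.4, 0.7, -0.5]
width: 0.5
finger_force: 0.9
```

Emit:
apply_moves(
  targets=[
    {"delta_pos": [-0.7, 0, 0], "delta_rot": [0, 0, 0]},
    {"delta_pos": [-1.4, 0, 0], "delta_rot": [0, 0, 0]},
  ],
)

```text
t: 11.52
ee_pos: [504.0, 153.6, 60.5]
tcp_rot: [[-0.996, 0.091, -0.001], [0.091, 0.996, 0.0], [0.001, -0.0, -1.0]]
force: [-4.4, 2.4, 2.8]
width: 0.6
finger_force: 2.5
```

Emit:
apply_moves(
  targets=[
    {"delta_pos": [-0.4, 0, 0], "delta_rot": [0, 0, 0]},
    {"delta_pos": [-0.4, 0, 0], "delta_rot": [0, 0, 0]},
  ],
)

```text
t: 11.68
ee_pos: [504.0, 153.6, 60.5]
tcp_rot: [[-0.996, 0.091, -0.001], [0.091, 0.996, -0.0], [0.001, -0.0, -1.0]]
force: [-4.4, 1.4, 2.6]
width: 0.5
finger_force: 2.4
```

Emit:
apply_moves(
  targets=[
    {"delta_pos": [-0.6, 0, 0], "delta_rot": [0, 0, 0]},
    {"delta_pos": [-0.6, 0, 0], "delta_rot": [0, 0, 0]},
  ],
)

```text
t: 11.85
ee_pos: [504.3, 153.6, 60.5]
tcp_rot: [[-0.996, 0.091, -0.002], [0.091, 0.996, 0.0], [0.002, -0.0, -1.0]]
force: [-5.9, 1.8, 4.3]
width: 0.4
finger_force: 3.2
```

Emit:
apply_moves(
  targets=[
    {"delta_pos": [-0.8, 0, 0], "delta_rot": [0, 0, 0]},
    {"delta_pos": [-0.8, 0, 0], "delta_rot": [0, 0, 0]},
    {"delta_pos": [-0.8, 0, 0], "delta_rot": [0, 0, 0]},
  ],
)

```text
t: 12.1
ee_pos: [504.6, 153.6, 60.4]
tcp_rot: [[-0.996, 0.091, -0.003], [0.091, 0.996, -0.0], [0.003, -0.0, -1.0]]
force: [-8.8, 1.0, 5.9]
width: 0.5
finger_force: 4.1
```

Emit:
apply_moves(
  targets=[
    {"delta_pos": [-0.8, 0, 0], "delta_rot": [0, 0, 0]},
    {"delta_pos": [-0.8, 0, 0], "delta_rot": [0, 0, 0]},
    {"delta_pos": [-0.8, 0, 0], "delta_rot": [0, 0, 0]},
  ],
)

```text
t: 12.35
ee_pos: [504.8, 153.6, 60.4]
tcp_rot: [[-0.996, 0.091, -0.004], [0.091, 0.996, -0.0], [0.004, -0.0, -1.0]]
force: [-9.5, 2.1, 7.8]
width: 0.4
finger_force: 5.1
```

Emit:
apply_moves(
  targets=[
    {"delta_pos": [-0.9, 0, 0], "delta_rot": [0, 0, 0]},
    {"delta_pos": [-0.9, 0, 0], "delta_rot": [0, 0, 0]},
    {"delta_pos": [-0.9, 0, 0], "delta_rot": [0, 0, 0]},
  ],
)

```text
t: 12.6
ee_pos: [505.1, 153.6, 60.3]
tcp_rot: [[-0.996, 0.091, -0.006], [0.091, 0.996, -0.0], [0.006, -0.001, -1.0]]
force: [-11.6, 2.6, 9.6]
width: 0.3
finger_force: 6.3
```

```bash
python3 st.py
```

```text
12.6 tcp fx -41.98978673257741 push 11.806424429271816 [-11.62507512   2.56010794   9.57460865]
```

Emit:
apply_moves(
  targets=[
    {"delta_pos": [-0.9, 0, -0.3], "delta_rot": [0, 0, 0]},
    {"delta_pos": [-0.9, 0, -0.3], "delta_rot": [0, 0, 0]},
    {"delta_pos": [-0.9, 0, -0.3], "delta_rot": [0, 0, 0]},
  ],
)

```text
t: 12.85
ee_pos: [505.3, 153.6, 60.3]
tcp_rot: [[-0.996, 0.091, -0.007], [0.091, 0.996, -0.0], [0.007, -0.001, -1.0]]
force: [-14.6, 2.1, 9.5]
width: 0.3
finger_force: 7.1
```

Emit:
apply_moves(
  targets=[
    {"delta_pos": [-0.7, 0, -0.3], "delta_rot": [0, 0, 0]},
    {"delta_pos": [-0.7, 0, -0.3], "delta_rot": [0, 0, 0]},
    {"delta_pos": [-0.7, 0, -0.3], "delta_rot": [0, 0, 0]},
    {"delta_pos": [-0.7, 0, -0.3], "delta_rot": [0, 0, 0]},
  ],
)

```text
t: 13.18
ee_pos: [505.5, 153.6, 60.3]
tcp_rot: [[-0.996, 0.091, -0.008], [0.091, 0.996, -0.0], [0.008, -0.001, -1.0]]
force: [-15.7, 3.3, 9.2]
width: 0.5
finger_force: 7.6
```

Emit:
apply_moves(
  targets=[
    {"delta_pos": [2, 0, 0], "delta_rot": [0, 0, 0]},
    {"delta_pos": [6, 0, 0], "delta_rot": [0, 0, 0]},
    {"delta_pos": [16, 0, 0], "delta_rot": [0, 0, 0]},
    {"delta_pos": [30, 0, -10], "delta_rot": [0, 0, 0]},
    {"delta_pos": [40, 0, -35], "delta_rot": [0, 0, 0]},
    {"delta_pos": [40, 0, -70], "delta_rot": [0, 0, 0]},
    {"delta_pos": [30, 0, -105], "delta_rot": [0, 0, 0]},
    {"delta_pos": [5, 0, -140], "delta_rot": [0, 0, 0]},
    {"delta_pos": [-25, 0, -165], "delta_rot": [0, 0, 0]},
    {"delta_pos": [-50, 0, -170], "delta_rot": [0, 0, 0]},
    {"delta_pos": [-60, 0, -170], "delta_rot": [0, 0, 0]},
    {"delta_pos": [-60, 0, -170], "delta_rot": [0, 0, 0]},
  ],
  fingers=-1,
)

```text
t: 14.18
ee_pos: [570.5, 147.1, 231.3]
tcp_rot: [[-0.996, 0.092, 0.002], [0.092, 0.996, -0.0], [-0.002, 0.0, -1.0]]
force: [-0.3, 1.0, -1.1]
width: 78.3
finger_force: 0.0
```

Emit:
apply_moves(
  targets=[
    {"delta_pos": [0, 0, 0], "delta_rot": [0, 0, 0]},
    {"delta_pos": [0, 0, 0], "delta_rot": [0, 0, 0]},
    {"delta_pos": [0, 0, 0], "delta_rot": [0, 0, 0]},
  ],
)

```text
t: 14.43
ee_pos: [567.1, 147.9, 229.6]
tcp_rot: [[-0.996, 0.091, -0.003], [0.091, 0.996, -0.0], [0.003, -0.0, -1.0]]
force: [0.3, 0.4, 0.2]
width: 87.9
finger_force: 0.0
```

```bash
python3 st.py; python3 - <<'E'
from h import *
import pickle
d=grab_frame('wrist'); pickle.dump(d,open('w4.pkl','wb')); save(d,'w4.png')
W=cloud(d); s=read_state(); print(s['ee_pos'])
m=(W[...,2]>60.3)&(W[...,2]<66)&(abs(W[...,0]-548)<45)&(abs(W[...,1]-150)<20)
m=m.astype(np.uint8); n,l,st,c=cv2.connectedComponentsWithStats(m); i=1+np.argmax(st[1:,4]); q=W[l==i]; print(st[i],q.mean(0),cv2.minAreaRect(q[:,:2].astype(np.float32)),cv2.minEnclosingCircle(q[:,:2].astype(np.float32)))
E
```

```text
14.4333 tcp fx 20.21103046172715 push -0.29956849835065 [0.33268647 0.35715979 0.22054409]
[567.42660025 147.93585119 230.01709623]
[300 181  36  35 969] [547.2050606  149.90271414  62.28242673] ((547.5962524414062, 150.05117797851562), (25.900978088378906, 25.54252052307129), 84.19842529296875) ((547.609375, 149.6886749267578), 13.360960006713867)
```

View pics/w4.png

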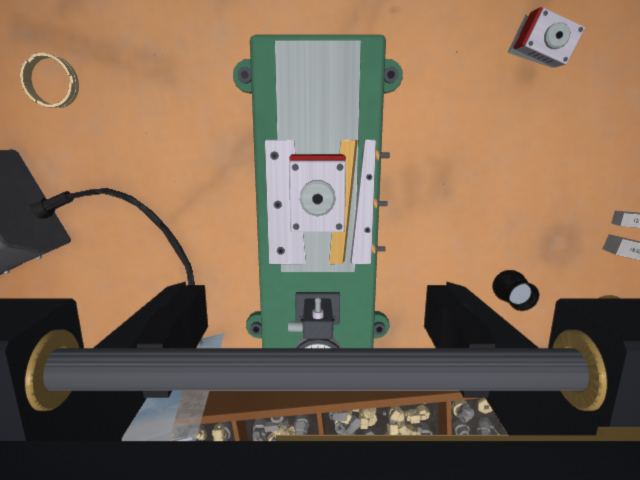

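The wrist view shows the nest seated between the rails with its red plate square and the spigot at (318,198). The ring is at (49,79). Now the ring.

Emit:
apply_moves(
  targets=[
    {"delta_pos": [5, -10, 0], "delta_rot": [0, 0, 0]},
    {"delta_pos": [18, -36, 0], "delta_rot": [0, 0, 0]},
    {"delta_pos": [36, -72, 0], "delta_rot": [0, 0, 0]},
    {"delta_pos": [54, -108, 0], "delta_rot": [0, 0, 0]},
    {"delta_pos": [72, -144, 10], "delta_rot": [0, 0, 0]},
    {"delta_pos": [88, -178, 30], "delta_rot": [0, 0, 0]},
    {"delta_pos": [100, -204, 60], "delta_rot": [0, 0, 0]},
    {"delta_pos": [107, -216, 90], "delta_rot": [0, 0, 0]},
    {"delta_pos": [108, -219, 120], "delta_rot": [0, 0, 0]},
    {"delta_pos": [108, -219, 145], "delta_rot": [0, 0, 0]},
    {"delta_pos": [108, -219, 160], "delta_rot": [0, 0, 0]},
    {"delta_pos": [108, -219, 165], "delta_rot": [0, 0, 0]},
  ],
)

```text
t: 15.48
ee_pos: [438.7, -60.1, 63.7]
tcp_rot: [[-0.996, 0.092, -0.005], [0.092, 0.996, 0.002], [0.005, 0.001, -1.0]]
force: [-1.2, 0.5, -0.3]
width: 88.1
finger_force: 0.0
```

Emit:
apply_moves(
  targets=[
    {"delta_pos": [0, 0, 0], "delta_rot": [0, 0, 0]},
    {"delta_pos": [0, 0, 0], "delta_rot": [0, 0, 0]},
    {"delta_pos": [0, 0, 0], "delta_rot": [0, 0, 0]},
  ],
)

```text
t: 15.73
ee_pos: [442.3, -60.8, 67.4]
tcp_rot: [[-0.996, 0.091, 0.002], [0.091, 0.996, -0.001], [-0.002, -0.001, -1.0]]
force: [0.4, 0.3, -0.1]
width: 88.4
finger_force: 0.0
```

Emit:
apply_moves(
  targets=[
    {"delta_pos": [2, 0.5, 10], "delta_rot": [0, 0, 0]},
    {"delta_pos": [2, 0.5, 22], "delta_rot": [0, 0, 0]},
    {"delta_pos": [2, 0.5, 30], "delta_rot": [0, 0, 0]},
    {"delta_pos": [2, 0.5, 35], "delta_rot": [0, 0, 0]},
    {"delta_pos": [2, 0.5, 38], "delta_rot": [0, 0, 0]},
    {"delta_pos": [2, 0.5, 38], "delta_rot": [0, 0, 0]},
    {"delta_pos": [2, 0.5, 38], "delta_rot": [0, 0, 0]},
  ],
)

```text
t: 16.32
ee_pos: [439.6, -59.9, 28.2]
tcp_rot: [[-0.996, 0.091, 0.0], [0.091, 0.996, -0.0], [-0.0, -0.0, -1.0]]
force: [-0.9, -0.8, 0.2]
width: 88.1
finger_force: 0.0
```

Emit:
apply_moves(
  targets=[
    {"delta_pos": [0, 0, 0.7], "delta_rot": [0, 0, 0]},
    {"delta_pos": [0, 0, 0.7], "delta_rot": [0, 0, 0]},
    {"delta_pos": [0, 0, 0.7], "delta_rot": [0, 0, 0]},
    {"delta_pos": [0, 0, 0.7], "delta_rot": [0, 0, 0]},
    {"delta_pos": [0, 0, 0.7], "delta_rot": [0, 0, 0]},
    {"delta_pos": [0, 0, 0.7], "delta_rot": [0, 0, 0]},
    {"delta_pos": [0, 0, 0.7], "delta_rot": [0, 0, 0]},
    {"delta_pos": [0, 0, 0.7], "delta_rot": [0, 0, 0]},
    {"delta_pos": [0, 0, 0.7], "delta_rot": [0, 0, 0]},
    {"delta_pos": [0, 0, 0.7], "delta_rot": [0, 0, 0]},
  ],
  fingers=1,
  grip_force=10,
)

```text
t: 17.15
ee_pos: [439.5, -59.9, 27.5]
tcp_rot: [[-0.996, 0.091, 0.0], [0.091, 0.996, -0.0], [-0.0, -0.0, -1.0]]
force: [0.0, 0.4, 0.4]
width: 40.4
finger_force: 10.0
```

Emit:
apply_moves(
  targets=[
    {"delta_pos": [0, 0, -5], "delta_rot": [0, 0, 0]},
    {"delta_pos": [0, 0, -20], "delta_rot": [0, 0, 0]},
    {"delta_pos": [0, 0, -45], "delta_rot": [0, 0, 0]},
    {"delta_pos": [0, 0, -75], "delta_rot": [0, 0, 0]},
    {"delta_pos": [0, 0, -95], "delta_rot": [0, 0, 0]},
    {"delta_pos": [0, 0, -100], "delta_rot": [0, 0, 0]},
    {"delta_pos": [0, 0, -100], "delta_rot": [0, 0, 0]},
    {"delta_pos": [0, 0, -100], "delta_rot": [0, 0, 0]},
  ],
)

```text
t: 17.82
ee_pos: [439.1, -59.7, 126.8]
tcp_rot: [[-0.996, 0.091, -0.0], [0.091, 0.996, 0.0], [0.0, 0.0, -1.0]]
force: [0.0, 0.3, -0.9]
width: 40.7
finger_force: 10.0
```

```bash
python3 - <<'E'
from h import *
import pickle
d=grab_frame('wrist'); pickle.dump(d,open('w5.pkl','wb')); save(d,'w5.png'); s=read_state(); print(s['ee_pos'],s['width'],s['tcp_rot'].round(3))
W=cloud(d); z=s['ee_pos'][2]; T=(W-s['ee_pos'])@s['tcp_rot']
m=(abs(T[...,2]-16)<8)&(abs(T[...,0])<30)&(abs(T[...,1])<24)
q=T[m]; print(m.sum(),q.min(0),q.max(0)); v,u=np.where(m); print(u.min(),u.max(),v.min(),v.max())
E
```

```text
[438.62233543 -59.51551538 126.19280954] 40.36981358683793 [[-0.996  0.091 -0.002]
 [ 0.091  0.996  0.001]
 [ 0.002  0.001 -1.   ]]
3093 [-19.60426988 -23.99596972   8.02502791] [19.74373297 23.98001865 23.99913554]
252 385 257 347
```

View pics/w5.png

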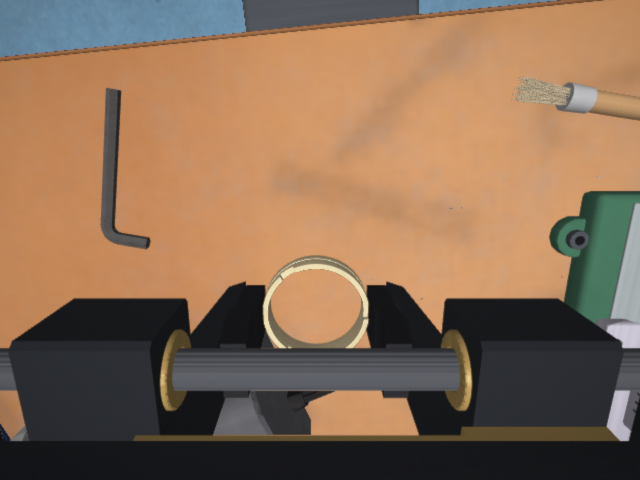

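The wrist view shows the ring held level in the pads, centred near (317,307). I carry it over the spigot.

Emit:
apply_moves(
  targets=[
    {"delta_pos": [-4, 10, 0], "delta_rot": [0, 0, 0]},
    {"delta_pos": [-14, 34, 0], "delta_rot": [0, 0, 0]},
    {"delta_pos": [-28, 68, 0], "delta_rot": [0, 0, 0]},
    {"delta_pos": [-42, 103, 0], "delta_rot": [0, 0, 0]},
    {"delta_pos": [-56, 138, 0], "delta_rot": [0, 0, 0]},
    {"delta_pos": [-69, 170, 0], "delta_rot": [0, 0, 0]},
    {"delta_pos": [-79, 196, 0], "delta_rot": [0, 0, 0]},
    {"delta_pos": [-86, 212, 5], "delta_rot": [0, 0, 0]},
    {"delta_pos": [-88, 218, 12], "delta_rot": [0, 0, 0]},
    {"delta_pos": [-88.4, 218.7, 20], "delta_rot": [0, 0, 0]},
    {"delta_pos": [-88.4, 218.7, 26], "delta_rot": [0, 0, 0]},
    {"delta_pos": [-88.4, 218.7, 28], "delta_rot": [0, 0, 0]},
  ],
)

```text
t: 18.87
ee_pos: [545.6, 149.0, 97.0]
tcp_rot: [[-0.996, 0.092, -0.004], [0.092, 0.996, -0.001], [0.004, -0.001, -1.0]]
force: [0.9, -0.3, -0.0]
width: 40.4
finger_force: 10.0
```

Emit:
apply_moves(
  targets=[
    {"delta_pos": [0, 0, 0], "delta_rot": [0, 0, 0]},
    {"delta_pos": [0, 0, 0], "delta_rot": [0, 0, 0]},
    {"delta_pos": [0, 0, 0], "delta_rot": [0, 0, 0]},
    {"delta_pos": [0, 0, 0], "delta_rot": [0, 0, 0]},
    {"delta_pos": [0, 0, 0], "delta_rot": [0, 0, 0]},
  ],
)

```text
t: 19.28
ee_pos: [547.8, 149.5, 100.0]
tcp_rot: [[-0.996, 0.092, 0.001], [0.092, 0.996, 0.0], [-0.001, 0.0, -1.0]]
force: [-0.1, 0.2, -0.2]
width: 40.5
finger_force: 10.0
```

```bash
python3 - <<'E'
from h import *
import pickle
d=grab_frame('wrist'); pickle.dump(d,open('w6.pkl','wb')); s=read_state(); print(s['ee_pos'],s['width'],s['force'])
cv2.imwrite('pics/w6.png',cv2.resize(d['color'][220:380,210:430],None,fx=3.5,fy=3.5))
W=cloud(d)
T=(W-s['ee_pos'])@s['tcp_rot']
k=(abs(T[...,2]-(s['ee_pos'][2]-62.5))<2.5)&(np.hypot(T[...,0],T[...,1])<17); q=W[k]; print('spig px',k.sum(),q.min(0),q.max(0))
r=(abs(T[...,2]-16)<5)&(abs(T[...,1])<19)&(abs(T[...,0])<25); q=W[r]; print('ring',r.sum(),q.min(0),q.max(0))
E
```

```text
[547.74599325 149.6576547   99.90454317] 40.53864823771659 [-1.00324418 -0.8874018  -0.55894654]
spig px 2342 [536.75988495 136.41380049  60.00181512] [560.63595131 162.7704826   64.64988302]
ring 1554 [527.60103087 129.8411563   78.88818695] [565.23251382 169.28571321  88.82144732]
```

View pics/w6.png

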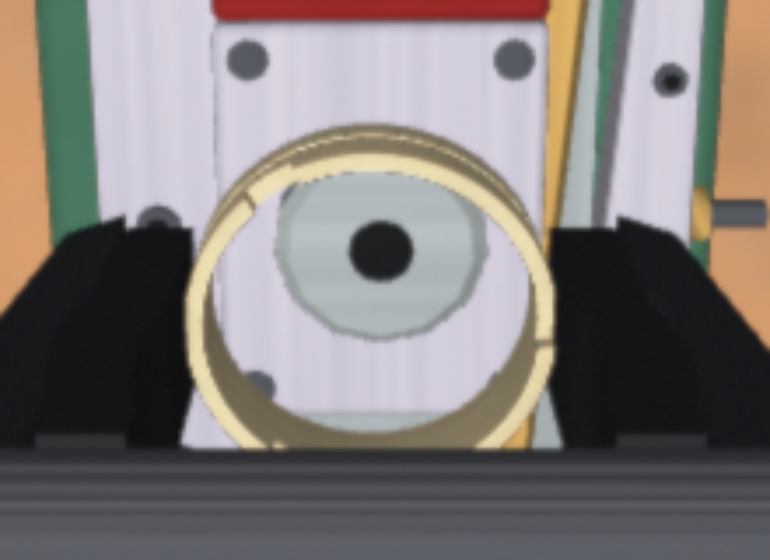

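The crop shows the spigot's bore at (381,251) through the held ring, whose bright top rim spans columns 187 to 555 with its nearest outer edge at row 153.

```bash
python3 - <<'E'
from h import *
import pickle
d=pickle.load(open('w6.pkl','rb'))
px=lambda x,y:(210+(x+.5)/3.5-.5,220+(y+.5)/3.5-.5)
u=np.array([.9958,-.0915])
print('spigot',ray(d,px(381,251),63), [ray(d,px(*p),z) for p,z in (((275,245),62),((488,245),62))])
z=99.9-17.5
a=ray(d,px(370,153),z); print('ring from near edge',a[:2]+20.5*u, 'inner', ray(d,px(370,170),z)[:2]+15.5*u)
l,r=ray(d,px(187,305),z),ray(d,px(555,305),z); print('mid',(l+r)/2, np.hypot(*(l-r)[:2]))
E
```

```text
spigot [547.40957751 149.82598463  63.        ] [array([545.84375687, 136.8427372 ,  62.        ]), array([548.24176016, 163.0142934 ,  62.        ])]
ring from near edge [548.47092121 148.37253893] inner [545.38187808 148.65681268]
mid [545.44235295 148.76481125  82.4       ] 40.05208567725611
```

Emit:
apply_moves(
  targets=[
    {"delta_pos": [1, 1.1, 0], "delta_rot": [0, 0, 0]},
    {"delta_pos": [1, 1.1, 3], "delta_rot": [0, 0, 0]},
    {"delta_pos": [1, 1.1, 6], "delta_rot": [0, 0, 0]},
    {"delta_pos": [1, 1.1, 8], "delta_rot": [0, 0, 0]},
    {"delta_pos": [1, 1.1, 10], "delta_rot": [0, 0, 0]},
    {"delta_pos": [1, 1.1, 11.5], "delta_rot": [0, 0, 0]},
    {"delta_pos": [1, 1.1, 11.5], "delta_rot": [0, 0, 0]},
  ],
)

```text
t: 19.92
ee_pos: [546.2, 151.0, 87.4]
tcp_rot: [[-0.996, 0.091, -0.001], [0.091, 0.996, -0.0], [0.001, -0.0, -1.0]]
force: [-0.1, 0.7, -0.7]
width: 40.2
finger_force: 10.0
```

```bash
python3 st.py; python3 -c "
from h import *
print(read_state()['ee_pos'])"
```

```text
19.9167 tcp fx -0.8275691316630862 push 0.14096909319257195 [-0.07694254  0.72285759 -0.72421314]
[546.24275952 151.02424288  87.35835959]
```

Emit:
apply_moves(
  targets=[
    {"delta_pos": [0, 0, 1.2], "delta_rot": [0, 0, 0]},
    {"delta_pos": [0, 0, 2.4], "delta_rot": [0, 0, 0]},
    {"delta_pos": [0, 0, 3.4], "delta_rot": [0, 0, 0]},
    {"delta_pos": [0, 0, 3.4], "delta_rot": [0, 0, 0]},
    {"delta_pos": [0, 0, 3.4], "delta_rot": [0, 0, 0]},
  ],
)

```text
t: 20.33
ee_pos: [546.6, 151.0, 84.5]
tcp_rot: [[-0.996, 0.091, -0.0], [0.091, 0.996, 0.0], [0.0, -0.0, -1.0]]
force: [-0.0, 0.3, 0.1]
width: 39.8
finger_force: 10.0
```

Emit:
apply_moves(
  targets=[
    {"delta_pos": [0, 0, 0], "delta_rot": [0, 0, 0]},
    {"delta_pos": [0, 0, 0], "delta_rot": [0, 0, 0]},
    {"delta_pos": [0, 0, 0], "delta_rot": [0, 0, 0]},
    {"delta_pos": [0, 0, 0], "delta_rot": [0, 0, 0]},
    {"delta_pos": [0, 0, 0], "delta_rot": [0, 0, 0]},
    {"delta_pos": [0, 0, -10], "delta_rot": [0, 0, 0]},
    {"delta_pos": [0, 0, -35], "delta_rot": [0, 0, 0]},
    {"delta_pos": [0, 0, -70], "delta_rot": [0, 0, 0]},
    {"delta_pos": [0, 0, -105], "delta_rot": [0, 0, 0]},
    {"delta_pos": [0, 0, -130], "delta_rot": [0, 0, 0]},
    {"delta_pos": [0, 0, -140], "delta_rot": [0, 0, 0]},
    {"delta_pos": [0, 0, -140], "delta_rot": [0, 0, 0]},
  ],
  fingers=-1,
)

```text
t: 21.33
ee_pos: [548.3, 151.2, 228.1]
tcp_rot: [[-0.996, 0.091, 0.006], [0.091, 0.996, 0.0], [-0.006, 0.001, -1.0]]
force: [0.1, -0.1, 0.9]
width: 88.2
finger_force: 0.0
```

Emit:
apply_moves(
  targets=[
    {"delta_pos": [0, 0, 0], "delta_rot": [0, 0, 0]},
    {"delta_pos": [0, 0, 0], "delta_rot": [0, 0, 0]},
    {"delta_pos": [0, 0, 0], "delta_rot": [0, 0, 0]},
  ],
)

```text
t: 21.58
ee_pos: [545.3, 150.9, 222.1]
tcp_rot: [[-0.996, 0.091, -0.004], [0.091, 0.996, -0.0], [0.004, -0.001, -1.0]]
force: [0.2, -0.1, -0.8]
width: 88.4
finger_force: 0.0
```

```bash
python3 - <<'E'
from h import *
d=grab_frame('wrist'); s=read_state(); print(s['ee_pos'],s['t'])
cv2.imwrite('pics/w7.png',cv2.resize(d['color'][80:340,220:430],None,fx=2.2,fy=2.2))
W=cloud(d); k=(np.hypot(W[...,0]-547.4,W[...,1]-150)<24)&(W[...,2]>59)&(W[...,2]<75); q=W[k]
rr=np.hypot(*(q[:,:2]-[547.4,150]).T); o=q[rr>16]; print(np.median(o[:,2]),o[:,2].std(),cv2.minEnclosingCircle(o[:,:2].astype(np.float32)))
E
```

```text
[545.46859447 150.93081472 222.3158002 ] 21.6333
65.31339879632809 2.1838748002338755 ((547.2013549804688, 150.05381774902344), 20.683700561523438)
```

View pics/w7.png

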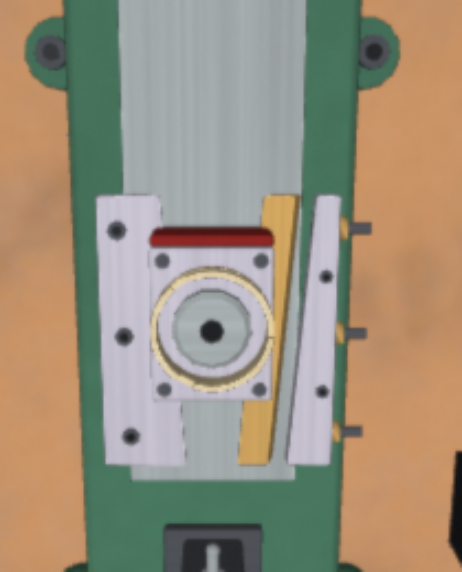

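The picture shows the ring flat and concentric on the spigot at (211,331), with the nest square between the rails. I hand it in.

```bash
python3 -c "
from cell import *
print(sign_off())"
```

```text
the job is handed in; nothing more can be done
None
```

The nest was pushed to about 16 N until it wedged in the way, and the brass ring lies flat on its spigot, centred within about 1 mm; the job was handed in at 21.6 s, with no verdict returned and the wedging force after release not measured.

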